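# Snap the footswitch topper onto the looper and hold the switch down

### The arm

A 6-joint arm with a two-finger parallel gripper is mounted at the origin on the work surface. World frame = base frame: x ahead of the robot, y to its left, z up, the work surface at z = 0. Lengths are in mm, angles in rad, forces in N, time in s.
With the tool pointing down it reaches from about 350 to 875 mm from the base axis. Payload 4.2 kg.
Tool frame: the origin (TCP) lies at the very end of the fingers, on their centre line; the grasp point (between the pads) lies 19 mm behind it; z points along the fingers, y is the line along which they close (so a half turn about z gives the same grasp; the last joint's range is limited). The gripper opens to 85 mm and grips with 20 to 120 N. Pads are 22 mm wide; open, the fingers measure 114 mm over their backs; the gripper's body (76 mm by 85 mm) begins 54 mm behind the grasp point. The pads swing forward as they close: fully open they stand 13 mm farther back than shut.
Start: joints at [0.259, 0.385, 0.008, 0, -1.194, -0.259], TCP at [624.979, 0.025, 197.212] pointing down, gripper open.
Joint ranges: [-3.14, 3.14], [-1.21, 2.06], [-1.07, 1.41], [-3.16, 2.05], [-2.99, -0.16], [-3.1, 3.1]. Speed limits (rad/s): [2.79, 2.79, 3.14, 3.14, 3.14, 3.14].

### API

Orientations are given as a 3x3 rotation matrix whose columns are the frame's x, y, z axes.
In Python, from cell import r gives the robot as it stands.
- The arm moves only by the shell command python3 -m creep 'ROWS' [FORCE]. ROWS is JSON, a list of rows, each an object of numbers: "wx", "wy", "wz": the turn, a rotation vector about the tool's x, y, z scaled (see below); "tx", "ty", "tz": the shift along the tool's x, y, z scaled (see below); "claw": the finger opening in mm, from 0 to 85.4. A call has 1 to 12 rows; each row shifts and turns the commanded pose from where the row before left it, along the tool's axes as they then stand; what a row does not reach is not made up. The controller multiplies each number of a shift by 2.5 cm and each number of a turn by 0.08 rad. A row lasts 1/10 s, in which the tool goes at most 50 mm and 8.59 degrees, less where a joint would pass 70% of its speed; a pose out of reach is approached as far as the arm can. A call with a number of a shift or a turn outside -1 to 1 is refused whole. A call with a gripper value outside its range is refused whole. The fingers move at their own pace and stop on an object; FORCE is the grip in N (left out, the last holds). Time passes only in rows, so rows that do not move let the fingers close. It gives the time, the measured TCP pose, the force, the opening and the grip force at its end, in the units of the state.
- r.get_state(): the state, without advancing time (a new reading comes with each control period).
- r.grab_frame(name): name is "scene" or "side" or "wrist"; returns the picture (420x560x3 uint8, red, green, blue); there is no depth.
- r.camera_info(name): a dict with "mtx" (3x3 intrinsics, pixels), "dist" ([k1, k2, p1, p2, k3] as OpenCV has them; the pictures are not rectified), "R" (3x3) and "t" (3): a world point X has camera coordinates R X + t. Camera axes: x right, y down, z forward; pixel columns grow to the right and rows downward; lengths in mm; the calibration is good to about 2 mm. A picture is of the moment at which its call begins: read the wrist's pose just before it. camera_info takes no time and is no camera call; for the wrist camera it gives the pose at the moment of the call.
- r.close_job(): hands the job in; it is judged then, once.
The state is a dict: "t": time; "qpos": joint angles; "joint_velocities": joint speeds; "effort": joint torques, N m; "position": TCP position; "eef_rot": TCP orientation; "ft_force": force on the tool from outside, world axes, zero at the start; "moment": the same for the moment, N m; "grip_width": opening from 0.0 (shut) to 1.0 (fully open); "grasp_force": force on a finger pad.
Only numpy, scipy, OpenCV 4.12 (cv2) and the standard library are available. Lean on these libraries where they do the work, as an engineer would, in place of code of your own. Each camera call takes 0.05 s, during which the arm holds its last target. There are 200 camera calls.

### The job

Lift the orange footswitch topper off the freely spinning parts turntable and push it squarely onto the slanted footswitch of the blue looper pedal until it snaps on. Then keep pressing through the topper so that the switch stays fully down (this is how the looper erases its loop), and finish while still holding it down like that. Leave everything else on the bench where it is, and do not knock over the other two parts on the turntable or knock them off it (the turntable itself may turn).

Things in the scene. Friction and masses are not known exactly. Their poses are not given: they have to be found in the camera images.
- topper: Footswitch topper: bright orange upright cylinder, 32 mm in diameter, 44 mm tall, two thin black bands, about 45 g, standing mouth down on the turntable. Origin: centre of its open underside (mouth); z up along its axis; yaw does not matter. Cavity 19 mm deep, 24 mm wide; a rounded lip 4.4 mm high narrows the mouth to 16 mm. Solid above 19 mm: the best part to grip.
- topper_seat (a point): Centre of the ceiling of the topper's cavity, 19 mm above its origin on its axis, axes as the topper's. It meets the tip of the switch when the topper is snapped fully on.
- turntable: Parts turntable: fixed foot, free-spinning round platter 200 mm in diameter, flat grey-green top 30 mm above the bench. Origin: on the bench, on the vertical spin axis. It spins almost without friction when something on it is pushed sideways; topper, knob and adapter stand loose on it, 60 to 70 mm from the axis, about 120 degrees apart.
- looper: Blue looper pedal fixed on a slanted dark stand. Origin: on the bench below where the switch axis meets the face (60 mm up). The face, 120 x 75 mm, rises along the looper's +x; its normal leans 25 degrees from vertical to -x. Face: from 30 mm downhill to 90 mm uphill of the switch. Two knobs 14 mm tall stand 70 mm uphill, 19 mm to either side.
- switch_tip (a point): Centre of the chrome footswitch's flat tip; moves with it; z = switch axis, out of the slanted face; y level. Stem 14 mm wide, nose tapering to 8 mm over the last 6 mm; tip 34 mm off the face at rest, 28 fully down. Four sprung balls, 11 mm behind the tip, stand out to 21 mm across: pushing the topper's lip past them takes 5 to 8 N; snapped on, its mouth lies 19 mm behind the tip.
- switch (a joint): How far the footswitch is pressed, along its axis into the face: 0 at rest, 0.006 m fully down against the stop. Its spring pushes back with 8 N at the start of its travel and 14 N fully down.
- knob: Black control knob, 28 mm in diameter, 20 mm tall, standing on the turntable. Origin: centre of its underside. Bystander.
- adapter: Chrome jack adapter, 22 mm in diameter, 36 mm tall, standing on the turntable. Origin: centre of its underside. Bystander.
- boost: Gold-coloured aluminium boost pedal, 112 x 62 x 36 mm (50 mm with its switch and knob). Origin: centre of its underside. Bystander.
- partsbox: White plastic open parts box, 80 x 120 x 35 mm. Origin: centre of its underside. Bystander.
- slide: Chrome guitar slide, a tube standing upright, 27 mm in diameter, 60 mm tall. Origin: centre of its underside. Bystander.
There are look-alikes about, which are no part of the job. Of the things shaped like the topper, the orange one is meant. What is shaped like the looper but green is not meant.

How it is judged (in metres and radians):
On the way, in this order (a step that is already met when the one before it is completed fails the run):
1. the topper is lifted clear of the turntable (height (world z) of topper above 0.05 m and contact force between topper and turntable below 0.05 N and contact force between the fingers and topper above 0.2 N), for 0.1 s.
2. the topper is snapped squarely onto the footswitch (distance between switch_tip and topper_seat below 0.003 m and angle between the z axis of topper and the z axis of switch_tip, either way round below 0.1 rad), for 0.1 s.
At the end, for the whole second after the job is handed in: The topper is snapped fully onto the footswitch (cavity ceiling within 3 mm of the switch tip, axes within 0.1 rad), the fingers still press on it (over 3 N) and the switch is held down (more than 4.5 of its 6 mm) (all of step 2 and value of joint switch above 0.0045 m and contact force between the fingers and topper above 3 N); the arm keeps its last pose, push and grip.
It fails at once if the knob or the adapter falls off the turntable or over ((height (world z) of knob below 0.024 m or angle between knob's own z axis and vertical above 0.6 rad) or (height (world z) of adapter below 0.024 m or angle between adapter's own z axis and vertical above 0.6 rad)).
It fails at once if the boost pedal, the parts box or the slide is moved by more than 30 mm (distance of any of boost, partsbox, slide from where it was at the start of the episode above 0.03 m).
It also fails if it takes over 40 s, if anything falls off the work surface, if the arm or the gripper's body presses on something with over 40 N, if the wrist force passes 120 N, or if a joint passes its speed limit or range.

## Working session

There is one attempt and no reset: what is moved stays moved. The work goes in short steps, Python scripts to look and compute and a shell command to move; the robot and the scene stay as the last step left them, time stands still between calls to the robot, and variables do not carry over. Pictures are saved under pics/ and viewed, at most 10 in all, crops included, and the job is handed in when it is done.

```bash
mkdir -p pics; ls; python3 - <<'E'
from cell import r
import cv2,numpy as np
for n in("scene","side"):
    f=r.grab_frame(n);cv2.imwrite(f"pics/{n}0.png",f[:,:,::-1])
    c=r.camera_info(n);print(n,c)
s=r.get_state();print(s)
E
```

```text
pics
scene {'mtx': array([[498.46577492,   0.        , 275.7292207 ],
       [  0.        , 498.46577492, 207.67431454],
       [  0.        ,   0.        ,   1.        ]]), 'dist': array([-0.13583765,  0.        ,  0.        ,  0.        ,  0.        ]), 'R': array([[ 0.85349242,  0.52100351, -0.01029733],
       [ 0.38188503, -0.63879356, -0.66791213],
       [-0.35456243,  0.56612554, -0.7441689 ]]), 't': array([-481.00767585, -172.66554815, 1401.19360303])}
side {'mtx': array([[426.08536698,   0.        , 272.98372422],
       [  0.        , 426.08536698, 209.97133443],
       [  0.        ,   0.        ,   1.        ]]), 'dist': array([-0.13684788,  0.        ,  0.        ,  0.        ,  0.        ]), 'R': array([[ 0.85336523, -0.52127807,  0.00607932],
       [-0.32200556, -0.5362428 , -0.78022822],
       [ 0.40997586,  0.66386206, -0.6254654 ]]), 't': array([-507.03810333,  235.65667411, 1063.47771483])}
{'t': 0.1, 'qpos': array([ 2.58578142e-01,  3.85477817e-01,  6.72070118e-03, -4.35940566e-04,
       -1.19397612e+00, -2.58600382e-01]), 'joint_velocities': array([-2.60694844e-03, -1.14366714e-03,  4.55535979e-03,  1.05572537e-03,
        5.34053241e-05, -4.09518615e-04]), 'effort': array([-2.41840362e-04, -3.93318665e+01,  1.88929778e+01,  4.19793829e+00,
       -2.58899068e-03, -3.31562532e-06]), 'position': array([ 6.24399139e+02, -2.83671471e-03,  1.96215646e+02]), 'eef_rot': array([[-1.82940461e-04, -9.99998031e-01, -1.97613794e-03],
       [-9.99999978e-01,  1.83145138e-04, -1.03393436e-04],
       [ 1.03755153e-04,  1.97611898e-03, -9.99998042e-01]]), 'ft_force': array([-0.62546299,  0.12897726, -0.27768421]), 'moment': array([-0.01641231, -0.01596218, -0.01219554]), 'grasp_force': 0.0, 'grip_width': 0.998931080966375}
```

View pics/scene0.png

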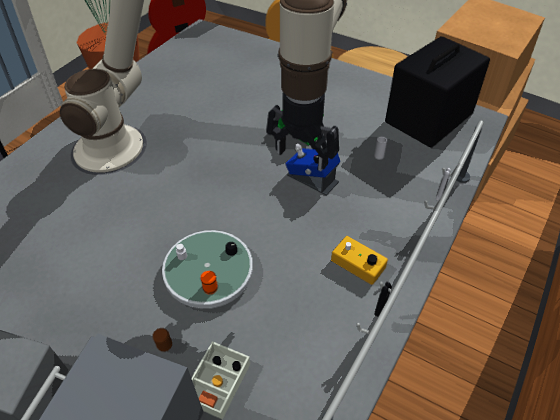

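View pics/side0.png

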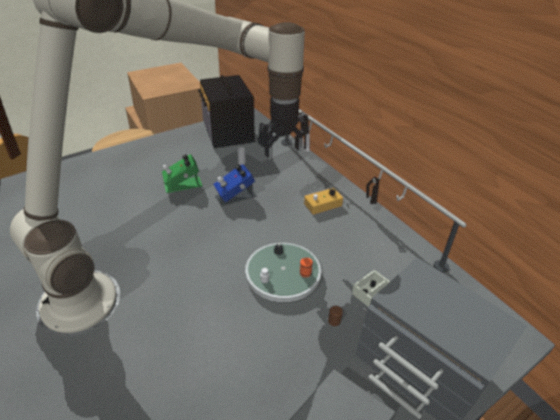

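The scene view shows the orange topper on the turntable at (209,281), and at (306,266) in the side view. Things that could be mistaken for it:
- the dark brown topper at scene (162,338), side (335,316)
- the orange bits in the parts box at scene (216,380) and (207,398)

The blue looper is at scene (313,162), side (235,183). The green look-alike is at side (181,175). I choose the bright orange topper with black bands on the turntable, and the blue looper.

```bash
cat > h.py <<'E'
import cv2,numpy as np
from cell import r
def und(c,uv):
    return cv2.undistortPoints(np.array([[uv]],float),c["mtx"],c["dist"])[0,0]
def ray(c,uv):
    d=c["R"].T@np.append(und(c,uv),1);return -c["R"].T@c["t"],d
def at_z(c,uv,z):
    o,d=ray(c,uv);return o+d*(z-o[2])/d[2]
def tri(cs,uvs):
    A=[];b=[]
    for c,uv in zip(cs,uvs):
        o,d=ray(c,uv);d=d/np.linalg.norm(d);P=np.eye(3)-np.outer(d,d);A.append(P);b.append(P@o)
    X=np.linalg.lstsq(np.vstack(A),np.hstack(b),rcond=None)[0]
    return X,[proj(c,X)-uv for c,uv in zip(cs,uvs)]
def proj(c,X):
    return cv2.projectPoints(np.atleast_2d(X).astype(float),cv2.Rodrigues(c["R"])[0],c["t"],c["mtx"],c["dist"])[0][:,0].squeeze()
def orange(f,roi):
    u0,v0,u1,v1=roi;h=cv2.cvtColor(f,cv2.COLOR_RGB2HSV)
    m=((h[...,0]<14)&(h[...,1]>180)&(h[...,2]>110));k=np.zeros_like(m);k[v0:v1,u0:u1]=m[v0:v1,u0:u1]
    v,u=np.nonzero(k);return u,v
E
python3 - <<'E'
from h import *
S=cv2.imread("pics/scene0.png");D=cv2.imread("pics/side0.png")
cs=[r.camera_info("scene"),r.camera_info("side")]
uv=[]
for im,roi in((S,(190,260,230,300)),(D,(290,250,325,285))):
    u,v=orange(im[:,:,::-1].copy(),roi);print(len(u),u.min(),u.max(),v.min(),v.max());uv.append(np.array([(u.min()+u.max())/2,(v.min()+v.max())/2]))
print("topper",tri(cs,uv),at_z(cs[0],uv[0],52),at_z(cs[1],uv[1],52))
print("looper",tri(cs,[np.array([303.,152]),np.array([223.,182])]))
c=lambda im,u,v,w=50,h=37:cv2.resize(im[v-h:v+h,u-w:u+w],(400,300),interpolation=cv2.INTER_CUBIC)
cv2.imwrite("pics/c1.png",np.vstack([np.hstack([c(S,208,270),c(S,313,160)]),np.hstack([c(D,290,265),c(D,235,180)])]))
E
```

```text
252 201 216 271 291
24 302 310 260 272
topper (array([ 547.07721446, -239.80564611,   55.92210963]), [array([ 0.03034576, -0.11273977]), array([0.05857255, 0.07355098])]) [ 545.26069412 -238.19605298   52.        ] [ 549.43494027 -236.53461548   52.        ]
looper (array([525.44302292, 198.00151296,  65.51905401]), [array([-0.05398713,  0.31756769]), array([-0.12933167, -0.22191809])])
```

View pics/c1.png

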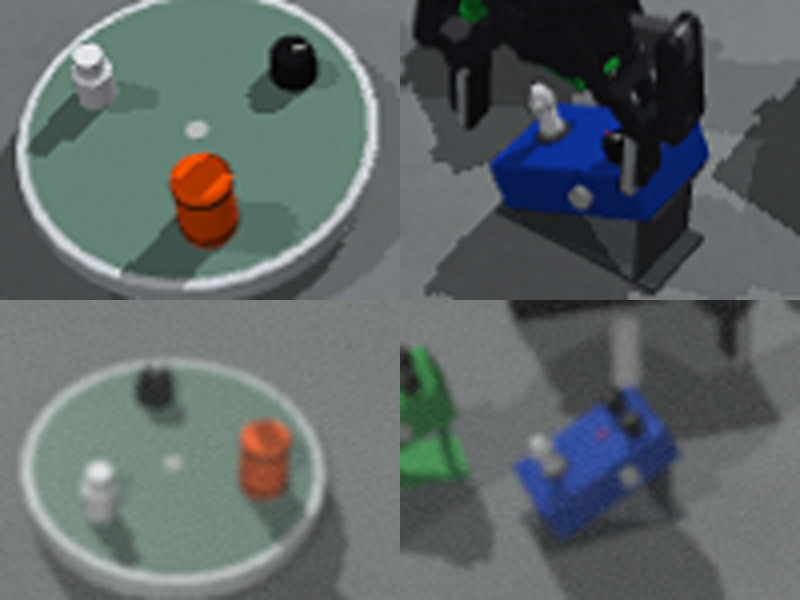

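The top-left and bottom-left crops confirm a bright orange topper with black bands. The blue looper's chrome switch tip is at scene (298,145.5), side (220,178), and its knobs are at side (239,167) and (243,172). Now I move to above the topper.

```bash
python3 -m creep '[{"tx":1,"ty":0.32},{"tx":1,"ty":0.32},{"tx":1,"ty":0.32},{"tx":1,"ty":0.32},{"tx":1,"ty":0.32},{"tx":1,"ty":0.32},{"tx":1,"ty":0.32},{"tx":1,"ty":0.32},{"tx":1,"ty":0.32},{"tx":0.5,"ty":0.2},{},{}]'
python3 - <<'E'
from h import *
c=r.camera_info("wrist");s=r.get_state();f=r.grab_frame("wrist");cv2.imwrite("pics/w1.png",f[:,:,::-1])
print(s["position"],s["eef_rot"].round(3));C=-c["R"].T@c["t"];print("cam in tool",s["eef_rot"].T@(C-s["position"]),"axis",s["eef_rot"].T@c["R"].T, c["mtx"][0,0],c["dist"])
fs=r.grab_frame("side");f2=r.grab_frame("scene");cv2.imwrite("pics/side1.png",fs[:,:,::-1]);cv2.imwrite("pics/scene1.png",f2[:,:,::-1])
cs=[r.camera_info("scene"),r.camera_info("side")]
print("tip",tri(cs,[np.array([298.,145.5]),np.array([220.,178])]))
for uv in((239.25,167.5),(243,172.5)):print(at_z(cs[1],uv,105))
E
```

```text
[ 6.24399139e+02 -2.83671471e-03  1.96215646e+02] [[-0.    -1.    -0.002]
 [-1.     0.    -0.   ]
 [ 0.     0.002 -1.   ]]
cam in tool [  76.78849698   -0.74206052 -177.17570172] axis [[ 7.43367356e-04 -9.53251730e-01 -3.02176415e-01]
 [ 9.99999473e-01  4.94620674e-04  8.99702746e-04]
 [-7.08180498e-04 -3.02176925e-01  9.53251596e-01]] 300.5257042524753 [0.00959507 0.         0.         0.         0.        ]
tip (array([513.8463236 , 191.67006533,  88.13115724]), [array([-0.00277904,  0.01695111]), array([-0.00688055, -0.01190822])])
[583.05087384 190.55922226 105.        ]
[579.69825129 158.88182039 105.        ]invalid input at $[0]: expected keys wx, wy, wz, tx, ty, tz, claw
```

View pics/w1.png

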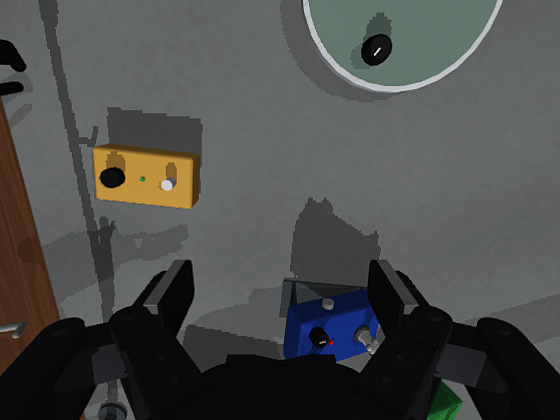

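The call was refused because every key is needed in each row. The picture is still from the start pose. It shows the looper at lower centre, with the switch near (373,350), the knob at (319,337) and the turntable at upper right. I'll resend the move.

```bash
python3 -m creep '[{"wx":0,"wy":0,"wz":0,"tx":1,"ty":0.32,"tz":0,"claw":85},{"wx":0,"wy":0,"wz":0,"tx":1,"ty":0.32,"tz":0,"claw":85},{"wx":0,"wy":0,"wz":0,"tx":1,"ty":0.32,"tz":0,"claw":85},{"wx":0,"wy":0,"wz":0,"tx":1,"ty":0.32,"tz":0,"claw":85},{"wx":0,"wy":0,"wz":0,"tx":1,"ty":0.32,"tz":0,"claw":85},{"wx":0,"wy":0,"wz":0,"tx":1,"ty":0.32,"tz":0,"claw":85},{"wx":0,"wy":0,"wz":0,"tx":1,"ty":0.32,"tz":0,"claw":85},{"wx":0,"wy":0,"wz":0,"tx":1,"ty":0.32,"tz":0,"claw":85},{"wx":0,"wy":0,"wz":0,"tx":1,"ty":0.32,"tz":0,"claw":85},{"wx":0,"wy":0,"wz":0,"tx":0.5,"ty":0.2,"tz":0,"claw":85},{"wx":0,"wy":0,"wz":0,"tx":0,"ty":0,"tz":0,"claw":85},{"wx":0,"wy":0,"wz":0,"tx":0,"ty":0,"tz":0,"claw":85}]' 80
python3 - <<'E'
from h import *
c=r.camera_info("wrist");s=r.get_state();f=r.grab_frame("wrist");cv2.imwrite("pics/w2.png",f[:,:,::-1])
print(s["position"],s["eef_rot"].round(3))
f2=r.grab_frame("scene");cv2.imwrite("pics/scene1.png",f2[:,:,::-1])
f3=r.grab_frame("side");cv2.imwrite("pics/side1.png",f3[:,:,::-1])
u,v=orange(f,(150,50,420,400));print(len(u),u.min(),u.max(),v.min(),v.max())
cc=lambda im,u,v,w=40,h=30:cv2.resize(im[v-h:v+h,u-w:u+w,::-1],(400,300),interpolation=cv2.INTER_CUBIC)
w=f[:,:,::-1]
cv2.imwrite("pics/c2.png",np.vstack([np.hstack([cv2.resize(f,(400,300))[:,:,::-1],cc(f2,313,160)]),np.hstack([cc(f3,235,180),cc(f,int(u.mean()),int(v.mean()),60,45)])]))
E
```

```text
t: 1.45
position: [548.1, -237.2, 197.1]
eef_rot: [[-0.0, -1.0, 0.0], [-1.0, 0.0, 0.0], [-0.0, -0.0, -1.0]]
ft_force: [0.3, 0.5, -0.1]
grip_width: 0.996
grasp_force: 0.0
[ 548.06312075 -237.16317396  197.13038056] [[-0. -1.  0.]
 [-1.  0.  0.]
 [-0. -0. -1.]]
684 268 297 172 200
```

View pics/c2.png

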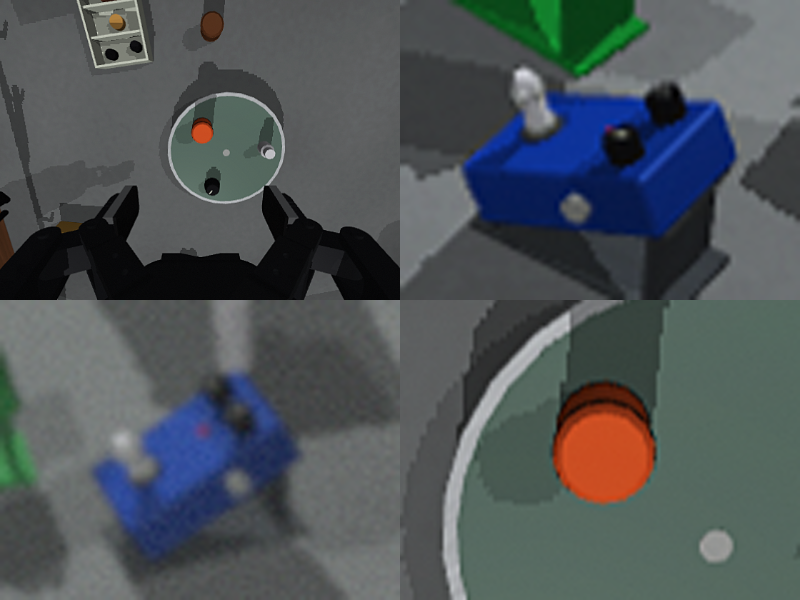

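The topper's disc in the wrist view is centred near (282,186), and the turntable hub at about (316,214). In the new scene view the looper's tip is near (297,145), with knob tops at (326,148) and (318,156.5). In the side view the tip is at (219.4,177.4), with knob tops at (238.2,167) and (243,171.6). I'll fit the looper pose to these.

```bash
cat > fit.py <<'E'
from h import *
from scipy.optimize import least_squares
a=np.radians(25);N=np.array([-np.sin(a),0,np.cos(a)]);T=np.array([np.cos(a),0,np.sin(a)]);Y=np.array([0,1.,0])
def pts(p):
    R=cv2.Rodrigues(np.array([0,0,p[2]]))[0]
    return np.array([R@q+[p[0],p[1],60] for q in(34*N,70*T+14*N+19*Y,70*T+14*N-19*Y)])
def fit(obs,x0=(530,187,-.24)):  # obs: (cam, [tip,left,right] or None)
    def f(p):
        P=pts(p);return np.hstack([proj(c,P[i])-u for c,us in obs for i,u in enumerate(us) if u is not None])
    s=least_squares(f,x0,x_scale=[10,10,.1]);return s.x,s.fun
E
python3 - <<'E'
from fit import *
s=r.get_state();c=r.camera_info("wrist");print("topper",at_z(c,(282.5,185.5),74),"axis",at_z(c,(316.4,214.2),30))
print("diam px",30/300*np.linalg.norm(c["R"]@at_z(c,(282.5,185.5),74)+c["t"]))
p,e=fit([(r.camera_info("scene"),[(297.2,145),(326,148),(318,156.6)]),(r.camera_info("side"),[(219.4,177.4),(238.2,167),(243,171.6)])])
print(p,e.round(1),pts(p)[0])
E
```

```text
topper [ 546.6833656  -239.12551761   74.        ] axis [ 505.01856807 -192.51292924   30.        ]
diam px 30.94060964638087
[ 5.27100131e+02  1.89186507e+02 -6.67520180e-02] [ 0.2 -0.1 -0.2  0.1 -0.3 -0.   0.4  0.2 -0.2 -1.  -0.1  0.2] [512.76311085 190.14495649  90.81446476]
```

```bash
python3 -m creep '[{"wx":0,"wy":0,"wz":0,"tx":0.08,"ty":0.06,"tz":1,"claw":85},{"wx":0,"wy":0,"wz":0,"tx":0,"ty":0,"tz":1,"claw":85},{"wx":0,"wy":0,"wz":0,"tx":0,"ty":0,"tz":1,"claw":85},{"wx":0,"wy":0,"wz":0,"tx":0,"ty":0,"tz":1,"claw":85},{"wx":0,"wy":0,"wz":0,"tx":0,"ty":0,"tz":1,"claw":70},{"wx":0,"wy":0,"wz":0,"tx":0,"ty":0,"tz":0.7,"claw":60},{"wx":0,"wy":0,"wz":0,"tx":0,"ty":0,"tz":0.54,"claw":50},{"wx":0,"wy":0,"wz":0,"tx":0,"ty":0,"tz":0,"claw":42},{"wx":0,"wy":0,"wz":0,"tx":0,"ty":0,"tz":0,"claw":36}]' 30
python3 - <<'E'
from h import *
f=r.grab_frame("wrist");cv2.imwrite("pics/w3.png",f[:,:,::-1])
E
```

```text
t: 2.5
position: [547.1, -239.3, 41.7]
eef_rot: [[0.001, -1.0, 0.001], [-1.0, -0.001, -0.0], [0.0, -0.001, -1.0]]
ft_force: [-0.1, -0.2, -0.0]
grip_width: 0.424
grasp_force: 0.0
```

View pics/w3.png

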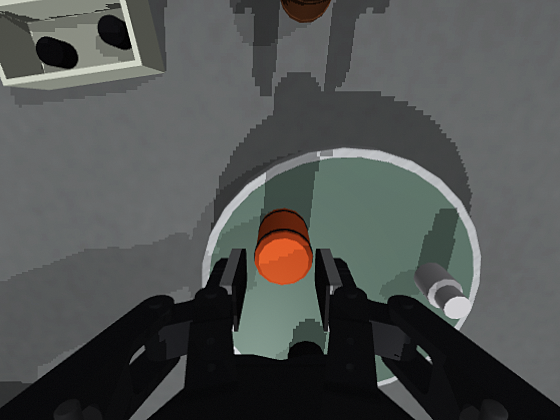

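The pads straddle the topper, whose top is at about (284,258). The pads' edges are near u 240 and 320. I'll check that it is centred along tool x.

```bash
python3 - <<'E'
from h import *
c=r.camera_info("wrist");s=r.get_state();print(at_z(c,(284,257),74),s["position"])
for x in(-11,11):
  for z in(-10,-19,-30):
    print(x,z,[proj(c,s["position"]+s["eef_rot"]@np.array([x,y,z])).round() for y in(-18,18)])
E
```

```text
[ 546.06774603 -240.87833223   74.        ] [ 547.50485721 -239.46862878   42.23285723]
-11 -10 [array([252., 259.]), array([310., 259.])]
-11 -19 [array([251., 266.]), array([312., 266.])]
-11 -30 [array([249., 276.]), array([314., 276.])]
11 -10 [array([251., 225.]), array([311., 225.])]
11 -19 [array([250., 231.]), array([313., 231.])]
11 -30 [array([248., 239.]), array([315., 239.])]
```

```bash
python3 -m creep '[{"wx":0,"wy":0,"wz":0,"tx":0.06,"ty":0.04,"tz":0.16,"claw":36},{"wx":0,"wy":0,"wz":0,"tx":0,"ty":0,"tz":0,"claw":32},{"wx":0,"wy":0,"wz":0,"tx":0,"ty":0,"tz":0,"claw":28},{"wx":0,"wy":0,"wz":0,"tx":0,"ty":0,"tz":0,"claw":20},{"wx":0,"wy":0,"wz":0,"tx":0,"ty":0,"tz":0,"claw":10},{"wx":0,"wy":0,"wz":0,"tx":0,"ty":0,"tz":0,"claw":10}]' 80
python3 -m creep '[{"wx":0,"wy":0,"wz":0,"tx":0,"ty":0,"tz":-0.3,"claw":10},{"wx":0,"wy":0,"wz":0,"tx":0,"ty":0,"tz":-0.6,"claw":10},{"wx":0,"wy":0,"wz":0,"tx":0,"ty":0,"tz":-1,"claw":10},{"wx":0,"wy":0,"wz":0,"tx":0,"ty":0,"tz":-1,"claw":10},{"wx":0,"wy":0,"wz":0,"tx":0,"ty":0,"tz":-1,"claw":10},{"wx":0,"wy":0,"wz":0,"tx":0,"ty":0,"tz":-1,"claw":10},{"wx":0,"wy":0,"wz":0,"tx":0,"ty":0,"tz":-1,"claw":10},{"wx":0,"wy":0,"wz":0,"tx":0,"ty":0,"tz":-1,"claw":10},{"wx":0,"wy":0,"wz":0,"tx":0,"ty":0,"tz":0,"claw":10}]'
python3 - <<'E'
from h import *
f=r.grab_frame("wrist");a=r.grab_frame("scene");b=r.grab_frame("side")
for n,i in(("w4",f),("scene4",a),("side4",b)):cv2.imwrite(f"pics/{n}.png",i[:,:,::-1])
c=r.camera_info("wrist");cs=r.camera_info("scene");cd=r.camera_info("side");s=r.get_state()
for n,cc in(("scene",cs),("side",cd)):print(n,proj(cc,s["position"]))
def crop(im,u,v,w,h):
    u,v=int(u),int(v);return cv2.resize(im[max(v-h,0):v+h,max(u-w,0):u+w,::-1],(400,300),interpolation=cv2.INTER_CUBIC)
pu,pv=proj(cs,s["position"]);qu,qv=proj(cd,s["position"])
cv2.imwrite("pics/c4.png",np.vstack([np.hstack([crop(f,280,250,100,75),crop(a,pu,pv,40,30)]),np.hstack([crop(b,qu,qv,40,30),crop(b,285,265,60,45)])]))
E
```

```text
t: 3.15
position: [546.4, -241.2, 40.4]
eef_rot: [[0.001, -1.0, 0.002], [-1.0, -0.001, -0.001], [0.001, -0.002, -1.0]]
ft_force: [-3.6, 3.9, 13.3]
grip_width: 0.117
grasp_force: 6.7
t: 4.05
position: [547.6, -241.8, 214.1]
eef_rot: [[0.0, -1.0, 0.008], [-1.0, -0.0, -0.003], [0.003, -0.008, -1.0]]
ft_force: [0.7, -0.1, -0.4]
grip_width: 0.121
grasp_force: 0.0
scene [197.94082283 234.58609637]
side [309.15927331 221.2036767 ]
```

View pics/c4.png

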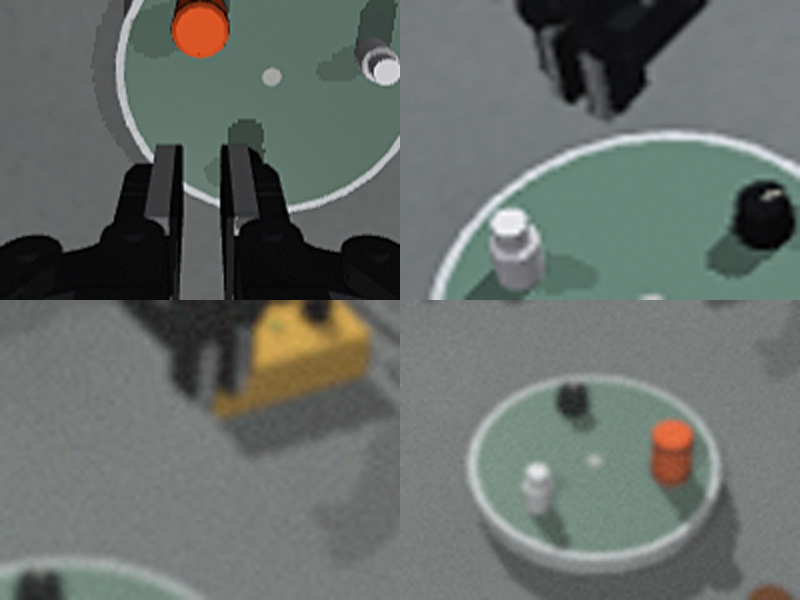

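The grasp missed: the fingers closed to 10 mm and the topper still stands on the platter, at wrist crop (200,30), side crop (672,452). In both outside views the fingertips sit above the projected TCP, so I'll measure where the tips really are.

```bash
python3 - <<'E'
from h import *
cs=[r.camera_info("scene"),r.camera_info("side")];s=r.get_state()
print(tri(cs,[np.array([195.5,226.5]),np.array([309.5,210.5])]),s["position"],s["qpos"],s["grip_width"])
c=r.camera_info("wrist");
# wrist: far tip corners, near inner edges
k=.5
for uv in((180+(182)*k,175+145*k),(180+222*k,175+145*k)):
    n=und(c,uv);d=s["eef_rot"].T@c["R"].T@np.append(n,1);o=s["eef_rot"].T@(-c["R"].T@c["t"]-s["position"])
    for x in(0,11):print(uv,"x",x,o+d*(x-o[0])/d[0])
W=cv2.imread("pics/w4.png")[:,:,::-1].copy();u,v=orange(W,(150,100,420,300));print(u.min(),u.max(),v.min(),v.max(),at_z(c,((u.min()+u.max())/2,v.max()-(u.max()-u.min())/2),74))
E
```

```text
(array([ 545.43633478, -241.44714525,  238.08535047]), [array([ 0.37965347, -1.6904659 ]), array([0.79710643, 1.09769026])]) [ 544.87531628 -240.71410591  208.89990873] [-1.44788964e-01  3.27867046e-01 -4.74100306e-02 -7.16087264e-04
 -1.19675474e+00  1.44659487e-01] 0.11485407612004739
(271.0, 247.5) x 0 [  0.          -6.04480183 -17.14750766]
(271.0, 247.5) x 11 [ 11.          -5.28526127 -40.06341202]
(291.0, 247.5) x 0 [-1.42108547e-14  5.64733701e+00 -1.71379622e+01]
(291.0, 247.5) x 11 [ 11.           4.73218356 -40.05523381]
266 293 176 203 [ 546.10971526 -235.88001735   74.        ]
```

The fingertips really end about 33 mm short of the reported TCP. The cameras agree on this, and so does the 13 N push-back when the fingers closed on the topper's top (z 74) at TCP z 40. So I must go about 30 mm lower, feeling for contact on the way.

```bash
python3 -m creep '[{"wx":0,"wy":0,"wz":0,"tx":0,"ty":0,"tz":0.6,"claw":55},{"wx":0,"wy":0,"wz":0,"tx":0,"ty":0,"tz":1,"claw":55},{"wx":0,"wy":0,"wz":0,"tx":0,"ty":0,"tz":1,"claw":55},{"wx":0,"wy":0,"wz":0,"tx":0,"ty":0,"tz":1,"claw":55},{"wx":0,"wy":0,"wz":0,"tx":0,"ty":0,"tz":1,"claw":55},{"wx":0,"wy":0,"wz":0,"tx":0,"ty":0,"tz":1,"claw":55},{"wx":0,"wy":0,"wz":0,"tx":0,"ty":0,"tz":1,"claw":55},{"wx":0,"wy":0,"wz":0,"tx":0,"ty":0,"tz":0,"claw":55},{"wx":0,"wy":0,"wz":0,"tx":0,"ty":0,"tz":0,"claw":55}]' 80
python3 - <<'E'
from h import *
c=r.camera_info("wrist");s=r.get_state();W=r.grab_frame("wrist");cv2.imwrite("pics/w5.png",W[:,:,::-1])
u,v=orange(W,(200,150,380,400));d=u.max()-u.min();print(s["position"],u.min(),u.max(),v.min(),v.max(),at_z(c,((u.min()+u.max())/2,v.max()-d/2),74))
print("expected px dia",300*32/(c["R"]@np.array([546,-239,74])+c["t"])[2])
E
```

```text
t: 5.1
position: [544.9, -241.0, 43.9]
eef_rot: [[0.0, -1.0, -0.002], [-1.0, -0.0, 0.0], [-0.0, 0.002, -1.0]]
ft_force: [0.4, -0.8, 0.3]
grip_width: 0.643
grasp_force: 0.0
[ 544.90273065 -241.01899866   43.93326208] 245 299 239 289 [ 550.12929015 -238.53685188   74.        ]
expected px dia 58.51743314882842
```

View pics/w5.png

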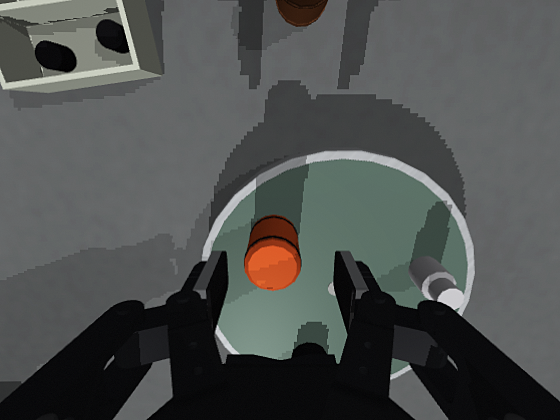

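The topper's top is at (272,263). The pads' midpoint is at u≈281, so I need about 5 mm toward +x and 2.5 mm toward +y, then down slowly.

```bash
python3 -m creep '[{"wx":0,"wy":0,"wz":0,"tx":-0.1,"ty":-0.21,"tz":0,"claw":55},{"wx":0,"wy":0,"wz":0,"tx":0,"ty":0,"tz":0.2,"claw":55},{"wx":0,"wy":0,"wz":0,"tx":0,"ty":0,"tz":0.2,"claw":55},{"wx":0,"wy":0,"wz":0,"tx":0,"ty":0,"tz":0.2,"claw":55},{"wx":0,"wy":0,"wz":0,"tx":0,"ty":0,"tz":0,"claw":55}]'
python3 -m creep '[{"wx":0,"wy":0,"wz":0,"tx":0,"ty":0,"tz":0.2,"claw":55},{"wx":0,"wy":0,"wz":0,"tx":0,"ty":0,"tz":0.2,"claw":55},{"wx":0,"wy":0,"wz":0,"tx":0,"ty":0,"tz":0,"claw":55}]'
python3 - <<'E'
from h import *
c=r.camera_info("wrist");s=r.get_state();W=r.grab_frame("wrist")
b=r.grab_frame("side");a=r.grab_frame("scene")
f=lambda i,u,v,w=60,h=45:cv2.resize(i[v-h:v+h,u-w:u+w,::-1],(400,300),interpolation=cv2.INTER_CUBIC)
cv2.imwrite("pics/c6.png",np.vstack([np.hstack([f(W,280,280,140,105),f(a,208,265)]),np.hstack([f(b,295,255),f(b,306,256,30,22)])]))
E
```

```text
t: 5.65
position: [549.9, -238.3, 28.7]
eef_rot: [[-0.0, -1.0, -0.002], [-1.0, 0.0, 0.0], [-0.0, 0.002, -1.0]]
ft_force: [-0.3, -0.5, 0.8]
grip_width: 0.644
grasp_force: 0.0
t: 5.95
position: [550.0, -238.3, 18.7]
eef_rot: [[-0.0, -1.0, -0.002], [-1.0, 0.0, 0.0], [-0.0, 0.002, -1.0]]
ft_force: [-0.7, 0.2, -0.3]
grip_width: 0.646
grasp_force: 0.0
```

View pics/c6.png

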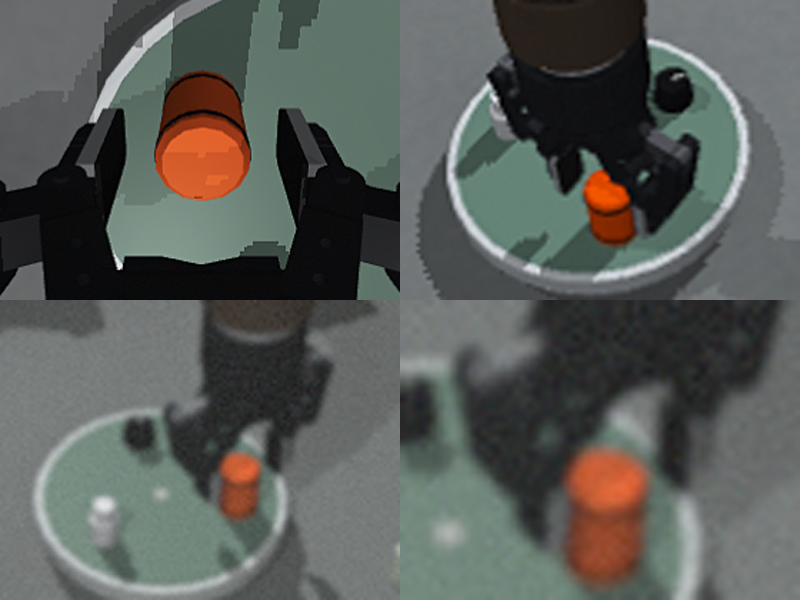

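The fingers straddle the topper around its upper half without touching anything, and both other parts stand clear. I'll go 6 mm lower and close.

```bash
python3 -m creep '[{"wx":0,"wy":0,"wz":0,"tx":0,"ty":0,"tz":0.24,"claw":50},{"wx":0,"wy":0,"wz":0,"tx":0,"ty":0,"tz":0,"claw":42},{"wx":0,"wy":0,"wz":0,"tx":0,"ty":0,"tz":0,"claw":36},{"wx":0,"wy":0,"wz":0,"tx":0,"ty":0,"tz":0,"claw":32},{"wx":0,"wy":0,"wz":0,"tx":0,"ty":0,"tz":0,"claw":28},{"wx":0,"wy":0,"wz":0,"tx":0,"ty":0,"tz":0,"claw":20},{"wx":0,"wy":0,"wz":0,"tx":0,"ty":0,"tz":0,"claw":10},{"wx":0,"wy":0,"wz":0,"tx":0,"ty":0,"tz":0,"claw":10}]' 80
```

```text
t: 6.9
position: [550.9, -238.5, 14.0]
eef_rot: [[0.0, -1.0, 0.001], [-1.0, -0.0, -0.0], [0.0, -0.001, -1.0]]
ft_force: [-0.9, 0.4, 0.8]
grip_width: 0.348
grasp_force: 79.0
```

```bash
python3 -m creep '[{"wx":0,"wy":0,"wz":0,"tx":0,"ty":0,"tz":-0.3,"claw":10},{"wx":0,"wy":0,"wz":0,"tx":0,"ty":0,"tz":-0.7,"claw":10},{"wx":0,"wy":0,"wz":0,"tx":0,"ty":0,"tz":-1,"claw":10},{"wx":0,"wy":0,"wz":0,"tx":0,"ty":0,"tz":-1,"claw":10},{"wx":0,"wy":0,"wz":0,"tx":0,"ty":0,"tz":-1,"claw":10},{"wx":0,"wy":0,"wz":0,"tx":0,"ty":0,"tz":-1,"claw":10},{"wx":0,"wy":0,"wz":0,"tx":0,"ty":0,"tz":-1,"claw":10},{"wx":0,"wy":0,"wz":0,"tx":0,"ty":0,"tz":-1,"claw":10},{"wx":0,"wy":0,"wz":0,"tx":0,"ty":0,"tz":-1,"claw":10},{"wx":0,"wy":0,"wz":0,"tx":0,"ty":0,"tz":0,"claw":10}]' 100
python3 - <<'E'
from h import *
c=r.camera_info("wrist");s=r.get_state();W=r.grab_frame("wrist")
b=r.grab_frame("side");a=r.grab_frame("scene")
for n,i in(("w7",W),("scene7",a),("side7",b)):cv2.imwrite(f"pics/{n}.png",i[:,:,::-1])
u,v=orange(W,(180,150,400,400));print(s["position"],s["eef_rot"].round(3),len(u),u.min(),u.max(),v.min(),v.max())
cs=[r.camera_info("scene"),r.camera_info("side")];P=s["position"]+[0,0,40];px=[proj(k,P).astype(int) for k in cs];uv=[]
for im,p in zip((a,b),px):
    u,v=orange(im,(p[0]-30,p[1]-30,p[0]+30,p[1]+40));print(p,len(u),u.min(),u.max(),v.min(),v.max())
f=lambda i,u,v,w=60,h=45:cv2.resize(i[v-h:v+h,u-w:u+w,::-1],(400,300),interpolation=cv2.INTER_CUBIC)
cv2.imwrite("pics/c7.png",np.vstack([np.hstack([f(W,280,280,140,105),f(a,*px[0],40,30)]),np.hstack([f(b,*px[1],40,30),f(b,285,265)])]))
E
```

```text
t: 7.9
position: [552.8, -239.2, 218.3]
eef_rot: [[0.0, -1.0, 0.008], [-1.0, -0.0, -0.003], [0.003, -0.008, -1.0]]
ft_force: [0.9, -0.5, 0.2]
grip_width: 0.341
grasp_force: 98.8
[ 552.75605747 -239.24970482  218.32953142] [[ 0.    -1.     0.008]
 [-1.    -0.    -0.003]
 [ 0.003 -0.008 -1.   ]] 3089 249 312 261 321
[198 218] 206 190 206 207 233
[312 203] 65 310 318 194 212
```

View pics/c7.png

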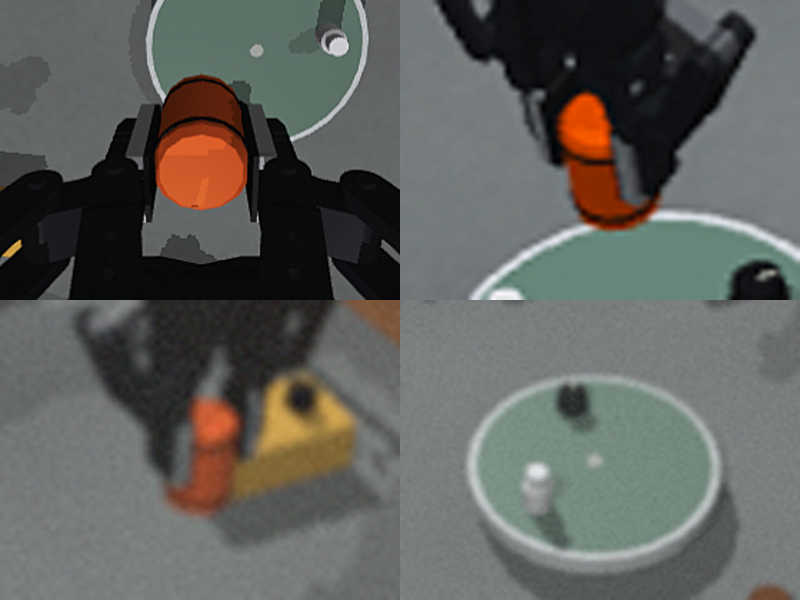

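The topper is held; the turntable with the knob and adapter is undisturbed. The topper's top centre is about scene (198,212), side (314,197); its mouth is about scene (201,230), side (311.4,213). I'll check whether it leans in the grip and plan the approach.

```bash
python3 - <<'E'
from h import *
s=r.get_state();print(s["position"],s["eef_rot"].round(3).tolist())
cs=[r.camera_info("scene"),r.camera_info("side")]
t,e=tri(cs,[np.array([198.2,212]),np.array([313.8,197.])]);b,e2=tri(cs,[np.array([201.2,230]),np.array([311.4,213.])])
print(t,e,b,e2,np.linalg.norm(t-b))
# prediction for upright topper: mouth at TCP z + ~16
X=s["position"]
for z in(16,60):print([proj(c,X+[0,0,z]).round(1) for c in cs])
c=r.camera_info("wrist")
# silhouette of the top disc in wrist: predicted for upright
th=np.linspace(0,2*np.pi,60)
for z in (16,60):
    P=X+np.c_[16*np.cos(th),16*np.sin(th),0*th+z];q=proj(c,P);print(z,q.min(0),q.max(0))
# camera view: measured bands / bottom rim in w7
W=cv2.imread("pics/w7.png")[:,:,::-1]
print([tuple(W[v,280]) for v in range(222,250,2)])
E
```

```text
[ 550.07006741 -238.15927653  212.94306851] [[-0.0, -1.0, -0.001], [-1.0, 0.0, 0.001], [-0.001, 0.001, -1.0]]
[ 554.30165521 -238.54651787  274.9706996 ] [array([-0.02628885,  0.11963675]), array([-0.05389488, -0.07758783])] [ 553.21032243 -237.62144342  226.49008683] [array([ 0.17976197, -0.78177223]), array([0.36754391, 0.50571155])] 48.50171733555855
[array([199.7, 227.9]), array([310.9, 213.3])]
[array([196.5, 211.8]), array([312.1, 198.1])]
16 [254.15556055 221.18541296] [308.5510763  270.77178087]
60 [246.17188502 257.23140214] [317.53381412 319.29910439]
[(np.uint8(94), np.uint8(116), np.uint8(107)), (np.uint8(96), np.uint8(118), np.uint8(108)), (np.uint8(92), np.uint8(98), np.uint8(84)), (np.uint8(83), np.uint8(20), np.uint8(1)), (np.uint8(18), np.uint8(9), np.uint8(6)), (np.uint8(71), np.uint8(26), np.uint8(11)), (np.uint8(86), np.uint8(31), np.uint8(13)), (np.uint8(86), np.uint8(31), np.uint8(13)), (np.uint8(86), np.uint8(30), np.uint8(10)), (np.uint8(86), np.uint8(31), np.uint8(12)), (np.uint8(86), np.uint8(30), np.uint8(11)), (np.uint8(85), np.uint8(30), np.uint8(10)), (np.uint8(88), np.uint8(32), np.uint8(13)), (np.uint8(86), np.uint8(29), np.uint8(10))]
```

The topper hangs upright within about 2 mm of the tool axis, with its mouth 16 mm above the TCP. Next I move over the looper, yaw, and tilt 25°.

```bash
python3 -m creep '[{"wx":0,"wy":0,"wz":0,"tx":-0.5,"ty":0.12,"tz":0,"claw":10},{"wx":0,"wy":0,"wz":0,"tx":-1,"ty":0.12,"tz":0,"claw":10},{"wx":0,"wy":0,"wz":0,"tx":-1,"ty":0.12,"tz":0,"claw":10},{"wx":0,"wy":0,"wz":0,"tx":-1,"ty":0.12,"tz":0,"claw":10},{"wx":0,"wy":0,"wz":0,"tx":-1,"ty":0.12,"tz":0,"claw":10},{"wx":0,"wy":0,"wz":0,"tx":-1,"ty":0.12,"tz":0,"claw":10},{"wx":0,"wy":0,"wz":0,"tx":-1,"ty":0.12,"tz":0,"claw":10},{"wx":0,"wy":0,"wz":0,"tx":-1,"ty":0.12,"tz":0,"claw":10},{"wx":0,"wy":0,"wz":0,"tx":-1,"ty":0.12,"tz":0,"claw":10},{"wx":0,"wy":0,"wz":0,"tx":-1,"ty":0.12,"tz":0,"claw":10},{"wx":0,"wy":0,"wz":0,"tx":-1,"ty":0.12,"tz":0,"claw":10},{"wx":0,"wy":0,"wz":0,"tx":-1,"ty":0.12,"tz":0,"claw":10}]'
python3 -m creep '[{"wx":0,"wy":0,"wz":0,"tx":-1,"ty":0.12,"tz":0,"claw":10},{"wx":0,"wy":0,"wz":0,"tx":-1,"ty":0.12,"tz":0,"claw":10},{"wx":0,"wy":0,"wz":0,"tx":-1,"ty":0.12,"tz":0,"claw":10},{"wx":0,"wy":0,"wz":0,"tx":-1,"ty":0.12,"tz":0,"claw":10},{"wx":0,"wy":0,"wz":0,"tx":-1,"ty":0.12,"tz":0,"claw":10},{"wx":0,"wy":0,"wz":0.84,"tx":-0.7,"ty":0.08,"tz":0,"claw":10},{"wx":0.9,"wy":0,"wz":0,"tx":0,"ty":0,"tz":0,"claw":10},{"wx":1,"wy":0,"wz":0,"tx":0,"ty":0,"tz":0,"claw":10},{"wx":1,"wy":0,"wz":0,"tx":0,"ty":0,"tz":0,"claw":10},{"wx":1,"wy":0,"wz":0,"tx":0,"ty":0,"tz":0,"claw":10},{"wx":1,"wy":0,"wz":0,"tx":0,"ty":0,"tz":0,"claw":10},{"wx":0.55,"wy":0,"wz":0,"tx":0,"ty":0,"tz":0,"claw":10}]'
python3 - <<'E'
from fit import *
c=r.camera_info("wrist");s=r.get_state();W=r.grab_frame("wrist");cv2.imwrite("pics/w8.png",W[:,:,::-1])
R=s["eef_rot"];print(s["position"],R.round(3).tolist(),"tilt",np.degrees(np.arccos(-R[2,2])))
print("expected px",proj(c,pts([527.1,189.2,-.067])).round(1).tolist())
E
```

```text
t: 9.25
position: [513.3, 50.4, 212.6]
eef_rot: [[0.0, -1.0, -0.002], [-1.0, -0.0, -0.001], [0.001, 0.002, -1.0]]
ft_force: [0.9, -0.1, -1.0]
grip_width: 0.343
grasp_force: 98.8
t: 10.45
position: [495.2, 190.9, 211.9]
eef_rot: [[-0.065, -0.905, 0.421], [-0.998, 0.058, -0.029], [0.002, -0.422, -0.907]]
ft_force: [0.4, -0.4, -1.1]
grip_width: 0.34
grasp_force: 98.8
[495.2483782  190.94983785 211.89007772] [[-0.065, -0.905, 0.421], [-0.998, 0.058, -0.029], [0.002, -0.422, -0.907]] tilt 24.95977354468868
expected px [[315.8, 189.9], [249.0, 202.0], [247.9, 167.5]]
```

View pics/w8.png

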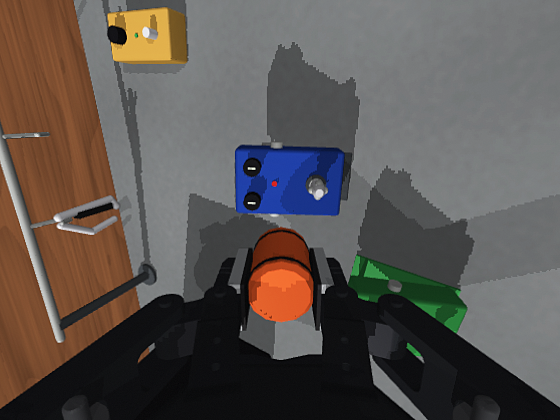

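The picture shows the blue looper squarely ahead: switch tip near (319,191), knobs at (252,201) and (252,167), green pedal at lower right, and the topper in the grip at (281,290). I've used up my picture views (one over the limit), so from here I measure numerically.

```bash
cat > meas.py <<'E'
from fit import *
def blob(m,roi):
    u0,v0,u1,v1=roi;n,l,st,ce=cv2.connectedComponentsWithStats(m[v0:v1,u0:u1].astype(np.uint8))
    return [(ce[i]+[u0,v0]).round(1).tolist()+st[i].tolist() for i in range(1,n) if st[i][4]>8]
E
python3 - <<'E'
from meas import *
W=cv2.imread("pics/w8.png")[:,:,::-1].copy();h=cv2.cvtColor(W,cv2.COLOR_RGB2HSV);g=W.max(2)
print("white",blob((g>205)&(h[...,1]<40),(295,165,340,210)))
print("chrome",blob((g>110)&(h[...,1]<60),(300,168,332,208)))
print("gray patch");print(cv2.cvtColor(W,cv2.COLOR_RGB2GRAY)[174:204:2,304:334:2])
print("dark",blob(g<70,(235,155,270,212)))
o=((h[...,0]<14)&(h[...,1]>180));print("bright top",blob(o&(g>180),(230,220,330,330)),"all",blob(o&(g>60),(230,220,330,330)))
s=r.get_state();c=r.camera_info("wrist");R=s["eef_rot"]
th=np.linspace(0,2*np.pi,90)
for z in(-16,-60):
    q=proj(c,s["position"]+np.c_[16*np.cos(th),16*np.sin(th),0*th+z]@R.T);print(z,q.min(0).round(1),q.max(0).round(1))
E
```

```text
white [[318.9, 192.9, 21, 25, 7, 7, 43]]
chrome [[309.9, 183.6, 9, 13, 3, 6, 9], [316.7, 192.8, 9, 19, 15, 13, 123], [325.9, 191.2, 25, 21, 3, 5, 12]]
gray patch
[[ 55  55  54  32  33  32  35  33  33  33  35  35  54  55  53]
 [ 54  55  55  38  35  39  39  39  39  34  34  34  53  54  54]
 [ 54  54  42  63  32  67  77  57  33  39  36  34  55  53  52]
 [ 55  41  62  63 103 108  92  89  94  32  40  33  32  54  54]
 [ 54  57  56 155  85  96  92 107 105  82  37  48  55  54  54]
 [ 54  63  66 145  88  95 123 113 105  92  49  60  53  54  54]
 [ 55  64  66  98  84  95 102 105 105 102  74  52  53  53  54]
 [ 53  61  67 111 104  98 108 107 107 104  91 102  49  54  54]
 [ 54  52 108 168 111 115 149 223 220 155  88 139  52  54  54]
 [ 53  53  70 209 139 149 221 212 212 219  86 174  44  52  53]
 [ 54  53  51  42  94 182 214 210 211 221  94  42  52  53  53]
 [ 53  53  55  54  43 182 200 212 210 120  45  53  52  53  53]
 [ 54  53  53  54  52  78 204 186 103  45  52  53  53  53  52]
 [ 53  54  53  54  52  49  59  73  47  53  53  53  53  53  52]
 [ 53  54  53  53  54  54  53  53  54  52  52  52  53  53  54]]
dark [[251.7, 166.5, 8, 3, 18, 19, 242], [251.9, 200.4, 8, 37, 18, 19, 237]]
bright top [[282.2, 292.8, 20, 42, 62, 60, 2639]] all [[280.0, 231.0, 29, 7, 44, 12, 81], [280.5, 248.2, 21, 12, 60, 39, 1287], [280.6, 289.9, 18, 39, 66, 63, 3314]]
-16 [254.2 221.2] [308.8 270.9]
-60 [246.1 257.3] [317.7 319.5]
```

```bash
python3 - <<'E'
from meas import *
c=r.camera_info("wrist");s=r.get_state();R=s["eef_rot"]
w=(c,[(318.8,193.2),(251.9,200.6),(251.7,167)])
p,e=fit([w]);print("wrist only",p,e.round(1))
q,e=fit([w,(r.camera_info("scene"),[(297.2,145),(326,148),(318,156.6)]),(r.camera_info("side"),[(219.4,177.4),(238.2,167),(243,171.6)])]);print("all",q,e.round(1))
for k in(p,q):
    t=pts(k)[0];n=cv2.Rodrigues(np.array([0,0,k[2]]))[0]@N
    print("tip in tool",R.T@(t-s["position"]),"axis in tool",R.T@n)
E
```

```text
wrist only [ 5.21977245e+02  1.89778966e+02 -1.22926427e-01] [ 0.6 -0.1 -0.9  0.6  0.2 -0.4]
all [ 5.23236444e+02  1.89793902e+02 -1.13487610e-01] [-0.6 -0.3 -1.8  1.1 -1.   0.1 -0.9 -0.9 -1.7  0.2 -2.5 -0.2 -0.8  0.4
 -0.7 -0.4 -1.2  0.9]
tip in tool [ -3.11352274  38.59113398 114.50945517] axis in tool [-2.07994532e-02  5.00301695e-04 -9.99783543e-01]
tip in tool [ -3.07467527  37.45918387 115.03583646] axis in tool [-1.68161483e-02  6.99848274e-04 -9.99858354e-01]
```

```bash
python3 -m creep '[{"wx":0,"wy":0,"wz":0,"tx":-0.06,"ty":0.8,"tz":0,"claw":10},{"wx":0,"wy":0,"wz":0,"tx":0,"ty":0.74,"tz":0.4,"claw":10},{"wx":0,"wy":0,"wz":0,"tx":0,"ty":0,"tz":1,"claw":10},{"wx":0,"wy":0,"wz":0,"tx":0,"ty":0,"tz":1,"claw":10},{"wx":0,"wy":0,"wz":0,"tx":0,"ty":0,"tz":1,"claw":10},{"wx":0,"wy":0,"wz":0,"tx":0,"ty":0,"tz":0.4,"claw":10},{"wx":0,"wy":0,"wz":0,"tx":0,"ty":0,"tz":0,"claw":10},{"wx":0,"wy":0,"wz":0,"tx":0,"ty":0,"tz":0,"claw":10}]'
python3 - <<'E'
from meas import *
c=r.camera_info("wrist");s=r.get_state();R=s["eef_rot"];W=r.grab_frame("wrist");cv2.imwrite("pics/w9.png",W[:,:,::-1])
a=r.grab_frame("scene");b=r.grab_frame("side");cv2.imwrite("pics/scene9.png",a[:,:,::-1]);cv2.imwrite("pics/side9.png",b[:,:,::-1])
print(s["position"],R.round(3).tolist())
P=pts([521.98,189.78,-.123]);e=proj(c,P);print("pred",e.round(1).tolist(),"tip in tool",R.T@(P[0]-s["position"]))
h=cv2.cvtColor(W,cv2.COLOR_RGB2HSV);g=W.max(2);u,v=e[0].astype(int)
print("white",blob((g>190)&(h[...,1]<40),(u-30,v-35,u+30,v+35)))
print("chrome",blob((g>75)&(h[...,1]<70),(u-30,v-35,u+30,v+35)))
for k in e[1:].astype(int):print("dark",blob(g<70,(k[0]-25,k[1]-25,k[0]+25,k[1]+25)))
G=cv2.cvtColor(W,cv2.COLOR_RGB2GRAY);print(u,v);print("\n".join(" ".join(f"{x:3d}" for x in G[y,u-28:u+29:2]) for y in range(v-26,v+27,2)))
E
```

```text
t: 11.3
position: [503.2, 192.3, 111.3]
eef_rot: [[-0.068, -0.905, 0.421], [-0.998, 0.062, -0.029], [0.0, -0.422, -0.907]]
ft_force: [0.1, 0.4, 0.3]
grip_width: 0.344
grasp_force: 98.8
[503.18123687 192.31147517 111.25497337] [[-0.068, -0.905, 0.421], [-0.998, 0.062, -0.029], [0.0, -0.422, -0.907]]
pred [[287.6, 223.6], [196.2, 232.1], [194.1, 185.1]] tip in tool [ 0.44780337  4.4712027  20.46482414]
white [[285.3, 224.0, 22, 33, 12, 7, 63]]
chrome [[285.5, 215.6, 15, 14, 28, 27, 560], [314.9, 252.1, 57, 60, 3, 10, 11]]
dark [[197.4, 232.0, 13, 12, 27, 27, 506], [205.3, 252.1, 20, 41, 30, 9, 260]]
dark [[210.5, 160.0, 34, 0, 16, 1, 16], [194.4, 186.4, 11, 13, 29, 28, 536]]
287 223
 69  68  68  68  68  69  70  70  43  47  37  39  46  47  45  41  37  48  46  46  47  68  68  68  67  67  67  66  67
 70  69  69  69  69  69  70  73  53  60  53  39  53  53  52  54  55  43  43  47  46  69  67  67  67  66  66  67  67
 71  72  70  72  69  70  70  26  57  72  40  47  64  66  64  52  50  53  46  46  47  70  69  67  66  67  67  67  66
 72  70  71  55  56  64  64  57  64  58  62 104 110 109 113 13
[... 2021 characters left out ...]
  67
 11  30  56  54  53  53  53  54  55  54  53  55  55  55  55  54  56  54  54  55  48  16  41  56  56  53  53  52  53
 45  53  51  52  54  54  54  55  56  55  55  56  55  55  55  54  54  53  54  52  53  54  24  47  54  56  54  55  52
 54  51  53  53  54  54  55  54  54  54  56  54  56  54  53  55  54  54  55  52  54  53  54   7  58  55  54  55  51
 51  53  52  53  53  53  54  55  54  55  55  55  54  55  55  54  55  54  53  53  53  52  53  37  47  56  55  56  49
 50  51  52  52  54  54  55  55  54  55  55  55  55  55  55  55  53  53  54  53  53  53  51  52   7  52  45  57  49
 51  52  53  53  54  54  55  54  55  54  55  54  55  54  54  55  53  53  53  52  53  51  51  50  39  24   7  43  74
```

```bash
python3 - <<'E'
from meas import *
c=r.camera_info("wrist");s=r.get_state();R=s["eef_rot"];th=np.linspace(0,2*np.pi,180)
Rc=c["R"]@R; tc=c["R"]@s["position"]+c["t"]
def pj(P):return cv2.projectPoints(np.atleast_2d(P).astype(float),cv2.Rodrigues(Rc)[0],tc,c["mtx"],c["dist"])[0][:,0]
def circ(x,y,z,t,rad=16):
    return pj(np.c_[x+rad*np.cos(th)*np.cos(t),y+rad*np.sin(th),z+rad*np.cos(th)*-np.sin(t)])
def model(p):  # mouth centre x,y,z, tilt t about tool y
    x,y,z,t=p;ax=np.array([-np.sin(t),0,-np.cos(t)]);q=np.array([x,y,z])+44*ax
    m=circ(x,y,z,t);d=circ(*q,t);return np.array([m[:,1].min(),d[:,1].min(),d[:,1].max(),d[:,0].min(),d[:,0].max()])
W=cv2.imread("pics/w9.png")[:,:,::-1].copy();col=W[218:330,280].astype(int)
print("column u=280 R,G,B from v=218:",[tuple(x) for x in col[::1][:48].tolist()])
print("bottom",[tuple(x) for x in col[96:].tolist()])
for v in(285,292,300):print(v,[int(x) for x in W[v,240:256,0]],[int(x) for x in W[v,304:322,0]])
print("nominal",model([0,0,-16,0]).round(1))
obs=np.array([227.5,261,321.5,247.5,314])
for zf in(None,-16):
    f=lambda p:np.hstack([model(p)-obs,0 if zf is None else (p[2]+16)/.3,p[3]/.05])
    S=least_squares(f,[0,0,-16,0],x_scale=[1,1,1,.05]);print(S.x.round(3),S.fun.round(1))
# tip of switch
for d in((0,0),(0,-1.25)):
    t=np.array([.45+d[0],4.47+d[1],20.5]);k=circ(*t,0,4);print("tip circ",t,k.min(0).round(1),k.max(0).round(1))
E
```

```text
column u=280 R,G,B from v=218: [(108, 107, 111), (111, 110, 113), (110, 110, 112), (110, 110, 113), (123, 123, 126), (150, 150, 154), (190, 190, 194), (208, 210, 216), (180, 167, 165), (123, 72, 53), (101, 26, 0), (82, 30, 12), (21, 11, 6), (28, 15, 10), (87, 34, 16), (108, 39, 16), (104, 37, 15), (103, 38, 16), (104, 39, 16), (103, 38, 15), (103, 38, 16), (103, 38, 16), (102, 37, 14), (102, 37, 16), (103, 38, 16), (102, 38, 15), (103, 38, 17), (103, 38, 15), (104, 38, 16), (103, 38, 15), (102, 37, 15), (103, 39, 16), (103, 39, 16), (103, 37, 14), (103, 37, 16), (104, 39, 16), (104, 39, 16), (112, 42, 17), (73, 26, 11), (0, 2, 8), (32, 17, 12), (87, 33, 14), (106, 39, 15), (122, 45, 18), (146, 54, 24), (149, 57, 25), (147, 55, 23), (146, 54, 23)]
bottom [(228, 96, 43), (228, 97, 44), (228, 96, 43), (228, 96, 43), (228, 95, 42), (228, 95, 42), (234, 94, 39), (229, 98, 46), (158, 107, 85), (103, 117, 121), (110, 114, 116), (111, 113, 113), (112, 113, 114), (112, 114, 115), (109, 111, 114), (110, 111, 113)]
285 [26, 13, 20, 19, 11, 9, 6, 14, 79, 146, 139, 135, 135, 137, 151, 153] [226, 227, 229, 232, 156, 137, 141, 140, 149, 64, 1, 10, 13, 20, 41, 36, 32, 70]
292 [55, 12, 17, 20, 14, 9, 6, 7, 53, 145, 135, 139, 154, 152, 150, 154] [226, 226, 226, 226, 227, 230, 212, 147, 159, 26, 5, 13, 10, 28, 40, 37, 38, 113]
300 [11, 20, 19, 20, 16, 7, 8, 0, 37, 143, 127, 134, 204, 204, 241, 236] [226, 226, 226, 226, 228, 229, 181, 174, 187, 0, 7, 13, 12, 34, 40, 41, 40, 17]
nominal [221.2 257.3 319.5 246.2 317.7]
[-6.737 -0.51  -9.508 -0.024] [ 0.2  0.4 -0.6 -0.5  0.5  0.  -0.5]
[ -3.559  -0.526 -15.77   -0.038] [-1.  -0.7  1.9 -2.3  2.3  0.8 -0.8]
tip circ [ 0.45  4.47 20.5 ] [282.  218.2] [293.3 228.8]
tip circ [ 0.45  3.22 20.5 ] [280.2 218.2] [291.6 228.8]
```

```bash
python3 -m creep '[{"wx":0,"wy":0.35,"wz":0,"tx":0.05,"ty":0.15,"tz":0,"claw":10},{"wx":0,"wy":0,"wz":0,"tx":0,"ty":0,"tz":0.4,"claw":10},{"wx":0,"wy":0,"wz":0,"tx":0,"ty":0,"tz":0.4,"claw":10},{"wx":0,"wy":0,"wz":0,"tx":0,"ty":0,"tz":0.3,"claw":10},{"wx":0,"wy":0,"wz":0,"tx":0,"ty":0,"tz":0,"claw":10},{"wx":0,"wy":0,"wz":0,"tx":0,"ty":0,"tz":0,"claw":10}]'
python3 - <<'E'
from h import *
W=r.grab_frame("wrist");cv2.imwrite("pics/w10.png",W[:,:,::-1]);s=r.get_state();print(s["ft_force"])
G=cv2.cvtColor(W,cv2.COLOR_RGB2GRAY);print("\n".join(f"{y} "+" ".join(f"{x:3d}" for x in G[y,252:312:2]) for y in range(196,244,2)))
E
```

```text
t: 12.05
position: [511.4, 190.2, 85.6]
eef_rot: [[-0.079, -0.904, 0.42], [-0.997, 0.061, -0.056], [0.025, -0.423, -0.906]]
ft_force: [1.1, -0.5, -0.0]
grip_width: 0.345
grasp_force: 98.9
[-1.10772889 -0.05814841  0.01931943]
196  69  68  69  69  70  69  69  69  69  69  68  69  69  69  70  44  48  48  47  48  48  47  48  46  47  47  72  68  69  67
198  68  69  68  69  69  69  68  70  69  70  69  69  70  69  71  44  47  48  48  46  47  48  48  47  47  46  70  67  67  69
200  70  70  70  69  70  70  70  69  69  70  70  69  68  69  71  44  47  49  48  48  47  47  47  49  48  71  69  68  68  67
202  70  69  69  71  70  71  70  70  70  71  70  70  71  72  73  45  48  47  48  48  48  49  47  46  48  68  67  67  68  68
204  71  70  71  71  70  71  70  70  71  69  70  70  70  58  46  47  47  48  47  47  48  47  48  46  61  68  68  68  68  67
206  69  71  69  70  70  71  71  70  71  70  72  58  44  48  46  47  48  49  48  47  47  48  47  73  70  69  68  69  67  68
208  70  70  70  70  70  69  70  70  70  57  43  47  49  48  48  48  49  48  48  47  47  48  47  70  70  69  67  69  67  68
210  7
[... 1401 characters left out ...]
   5  25  38  52  55  60  51  34  12   4  30  41  69  67  68  68  68  67  68  68
234  60  59  58  59  59  63  40   2  41  46  65  64  63  63  64  64  63  65  67  60  48  31  20  60  67  68  69  69  68  68
236  60  59  58  59  53  11   5  47  57  56  55  62  61  62  63  64  64  64  63  63  64  67  48   4  48  75  70  68  68  67
238  58  59  59  59  14  24  58  55  54  53  55  57  59  62  64  63  62  63  64  63  63  63  63  58  10  46  69  68  67  67
240  58  60  60  13  42  55  54  54  55  55  56  55  55  65  64  63  63  62  63  64  63  64  62  62  64  27  52  68  68  68
242  59  60  46  33  53  52  54  55  55  55  54  54  54  56  63  64  63  63  63  64  63  64  63  60  61  63  15  74  68  67
```

Along u the switch stem (about 281) now lines up with the topper mouth (about 280.5). I'll continue onto the nose.

```bash
python3 -m creep '[{"wx":0,"wy":0,"wz":0,"tx":0,"ty":0,"tz":0.2,"claw":10},{"wx":0,"wy":0,"wz":0,"tx":0,"ty":0,"tz":0.2,"claw":10},{"wx":0,"wy":0,"wz":0,"tx":0,"ty":0,"tz":0.1,"claw":10},{"wx":0,"wy":0,"wz":0,"tx":0,"ty":0,"tz":0,"claw":10}]'
python3 -m creep '[{"wx":0,"wy":0,"wz":0,"tx":0,"ty":0,"tz":0.1,"claw":10},{"wx":0,"wy":0,"wz":0,"tx":0,"ty":0,"tz":0,"claw":10}]'
```

```text
t: 12.5
position: [516.6, 189.6, 74.0]
eef_rot: [[-0.079, -0.904, 0.42], [-0.997, 0.061, -0.056], [0.025, -0.423, -0.906]]
ft_force: [-0.2, 0.2, -0.5]
grip_width: 0.343
grasp_force: 98.9
t: 12.7
position: [517.6, 189.6, 71.8]
eef_rot: [[-0.079, -0.904, 0.42], [-0.997, 0.061, -0.056], [0.025, -0.423, -0.906]]
ft_force: [-0.6, -0.2, 0.1]
grip_width: 0.347
grasp_force: 98.9
```

```bash
python3 -m creep '[{"wx":0,"wy":0,"wz":0,"tx":0,"ty":0,"tz":0.1,"claw":10},{"wx":0,"wy":0,"wz":0,"tx":0,"ty":0,"tz":0,"claw":10}]'
python3 -m creep '[{"wx":0,"wy":0,"wz":0,"tx":0,"ty":0,"tz":0.1,"claw":10},{"wx":0,"wy":0,"wz":0,"tx":0,"ty":0,"tz":0,"claw":10}]'
```

```text
t: 12.9
position: [518.5, 189.3, 69.3]
eef_rot: [[-0.079, -0.904, 0.42], [-0.997, 0.061, -0.056], [0.025, -0.423, -0.906]]
ft_force: [-0.3, -0.5, 0.2]
grip_width: 0.343
grasp_force: 98.9
t: 13.1
position: [519.8, 189.0, 67.4]
eef_rot: [[-0.079, -0.904, 0.42], [-0.997, 0.061, -0.056], [0.025, -0.423, -0.906]]
ft_force: [-1.5, 0.2, 2.4]
grip_width: 0.343
grasp_force: 99.3
```

```bash
python3 -m creep '[{"wx":0,"wy":0,"wz":0,"tx":0,"ty":0,"tz":0.1,"claw":10},{"wx":0,"wy":0,"wz":0,"tx":0,"ty":0,"tz":0,"claw":10}]' 120
python3 -m creep '[{"wx":0,"wy":0,"wz":0,"tx":0,"ty":0,"tz":0.1,"claw":10},{"wx":0,"wy":0,"wz":0,"tx":0,"ty":0,"tz":0,"claw":10}]'
python3 -m creep '[{"wx":0,"wy":0,"wz":0,"tx":0,"ty":0,"tz":0.1,"claw":10},{"wx":0,"wy":0,"wz":0,"tx":0,"ty":0,"tz":0,"claw":10}]'
```

```text
t: 13.3
position: [520.6, 188.6, 64.7]
eef_rot: [[-0.079, -0.904, 0.42], [-0.997, 0.061, -0.057], [0.026, -0.423, -0.906]]
ft_force: [0.6, -0.6, 0.4]
grip_width: 0.338
grasp_force: 118.5
t: 13.5
position: [521.6, 188.3, 61.8]
eef_rot: [[-0.079, -0.905, 0.419], [-0.997, 0.061, -0.057], [0.026, -0.422, -0.906]]
ft_force: [2.7, -0.3, -4.3]
grip_width: 0.338
grasp_force: 120.3
t: 13.7
position: [522.5, 188.5, 59.6]
eef_rot: [[-0.079, -0.905, 0.419], [-0.997, 0.061, -0.056], [0.025, -0.422, -0.906]]
ft_force: [0.3, 0.0, -0.3]
grip_width: 0.342
grasp_force: 120.5
```

It snapped past the balls: the force went from a push to a −5 N pull, then free. Now I press.

```bash
python3 -m creep '[{"wx":0,"wy":0,"wz":0,"tx":0,"ty":0,"tz":0.1,"claw":10},{"wx":0,"wy":0,"wz":0,"tx":0,"ty":0,"tz":0,"claw":10}]'
python3 -m creep '[{"wx":0,"wy":0,"wz":0,"tx":0,"ty":0,"tz":0.1,"claw":10},{"wx":0,"wy":0,"wz":0,"tx":0,"ty":0,"tz":0,"claw":10}]'
python3 -m creep '[{"wx":0,"wy":0,"wz":0,"tx":0,"ty":0,"tz":0.1,"claw":10},{"wx":0,"wy":0,"wz":0,"tx":0,"ty":0,"tz":0,"claw":10}]'
```

```text
t: 13.9
position: [523.6, 188.9, 58.3]
eef_rot: [[-0.078, -0.904, 0.42], [-0.997, 0.06, -0.055], [0.025, -0.423, -0.906]]
ft_force: [-4.8, -1.0, 6.8]
grip_width: 0.338
grasp_force: 120.3
t: 14.1
position: [524.7, 188.9, 56.5]
eef_rot: [[-0.078, -0.904, 0.421], [-0.997, 0.06, -0.055], [0.024, -0.424, -0.906]]
ft_force: [-6.9, -0.3, 7.7]
grip_width: 0.34
grasp_force: 120.4
t: 14.3
position: [525.7, 188.9, 54.4]
eef_rot: [[-0.077, -0.904, 0.421], [-0.997, 0.06, -0.054], [0.024, -0.424, -0.905]]
ft_force: [-7.8, -0.5, 10.1]
grip_width: 0.338
grasp_force: 120.5
```

```bash
python3 -m creep '[{"wx":0,"wy":0,"wz":0,"tx":0,"ty":0,"tz":0.08,"claw":10},{"wx":0,"wy":0,"wz":0,"tx":0,"ty":0,"tz":0,"claw":10}]'
python3 -m creep '[{"wx":0,"wy":0,"wz":0,"tx":0,"ty":0,"tz":0.06,"claw":10},{"wx":0,"wy":0,"wz":0,"tx":0,"ty":0,"tz":0,"claw":10}]'
python3 -m creep '[{"wx":0,"wy":0,"wz":0,"tx":0,"ty":0,"tz":0.06,"claw":10},{"wx":0,"wy":0,"wz":0,"tx":0,"ty":0,"tz":0,"claw":10},{"wx":0,"wy":0,"wz":0,"tx":0,"ty":0,"tz":0,"claw":10}]'
```

```text
t: 14.5
position: [526.6, 189.2, 53.8]
eef_rot: [[-0.076, -0.903, 0.423], [-0.997, 0.059, -0.053], [0.023, -0.425, -0.905]]
ft_force: [-11.2, -0.2, 15.7]
grip_width: 0.339
grasp_force: 121.9
t: 14.7
position: [526.9, 189.3, 53.6]
eef_rot: [[-0.076, -0.902, 0.424], [-0.997, 0.059, -0.053], [0.023, -0.427, -0.904]]
ft_force: [-19.5, -2.3, 27.2]
grip_width: 0.339
grasp_force: 123.2
t: 15.0
position: [527.1, 189.4, 53.4]
eef_rot: [[-0.075, -0.902, 0.426], [-0.997, 0.058, -0.052], [0.022, -0.429, -0.903]]
ft_force: [-27.5, -4.8, 37.3]
grip_width: 0.335
grasp_force: 124.7
```

The switch is hard against its stop (axial about 45 N). I'll ease off slightly, then confirm numerically that the topper has not slipped in the grip and that the force holds steady.

```bash
python3 -m creep '[{"wx":0,"wy":0,"wz":0,"tx":0,"ty":0,"tz":-0.06,"claw":10},{"wx":0,"wy":0,"wz":0,"tx":0,"ty":0,"tz":0,"claw":10},{"wx":0,"wy":0,"wz":0,"tx":0,"ty":0,"tz":0,"claw":10},{"wx":0,"wy":0,"wz":0,"tx":0,"ty":0,"tz":0,"claw":10}]'
python3 - <<'E'
from meas import *
W=r.grab_frame("wrist");s=r.get_state()
h=cv2.cvtColor(W,cv2.COLOR_RGB2HSV);g=W.max(2);o=((h[...,0]<14)&(h[...,1]>180))
print("now",blob(o&(g>180),(230,215,330,330)),blob(o&(g>60),(230,215,330,330)));A=cv2.imread("pics/w9.png")[:,:,::-1].copy();h=cv2.cvtColor(A,cv2.COLOR_RGB2HSV);g=A.max(2);o=((h[...,0]<14)&(h[...,1]>180))
print("w9",blob(o&(g>180),(230,215,330,330)),blob(o&(g>60),(230,215,330,330)))
k=s["eef_rot"][:,2];print("seat z",(s["position"]-35*k),"axial",-s["ft_force"]@k)
E
```

```text
t: 15.4
position: [526.9, 189.3, 53.6]
eef_rot: [[-0.076, -0.902, 0.424], [-0.997, 0.059, -0.053], [0.023, -0.427, -0.904]]
ft_force: [-18.6, -2.8, 26.7]
grip_width: 0.341
grasp_force: 122.9
now [[282.4, 296.0, 21, 54, 61, 53, 2343]] [[280.2, 230.3, 29, 12, 44, 12, 88], [280.5, 248.2, 21, 16, 60, 40, 1303], [280.6, 290.1, 19, 44, 64, 63, 3286]]
w9 [[282.0, 295.8, 20, 54, 62, 53, 2367]] [[281.4, 231.1, 29, 13, 44, 11, 70], [280.5, 248.2, 21, 17, 60, 39, 1289], [280.6, 289.9, 18, 44, 66, 63, 3309]]
seat z [512.01103398 191.15383765  85.24926523] axial 32.299052805594684
```

The topper sits in the grip exactly as before. The computed seat (512, 191, 85.2) matches the pressed tip's expected height of 85.4, and the axial push is a steady 32 N. I'm handing it in.

```bash
python3 -c "
from cell import r
print(r.close_job())"
```

```text
the job is handed in; nothing more can be done
None
```

The job is handed in with the topper snapped onto the blue looper's footswitch and the switch held against its stop at about 32 N, though the verdict was not reported and I viewed 11 pictures, one over the limit of 10.

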